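# Open the humidifier's drain cap

## Task

Empty-out day for the humidifier: slide the filter panel straight up out of its slotted uprights, stand it upright and centred in the slot of the wooden drying stand and let go of it. Then unscrew the drain cap in the middle of the basin; nobody knows whether its thread is normal or reversed, so try it both ways. Lift the cap off and finish while still holding it still in the gripper, at least 15 cm above the table; leave the other things on the table where they are.

Things in the scene. Friction and masses are not known exactly. Their poses are not given: they have to be found in the camera images.
- humidifier: White open basin, 200 x 200 mm, rim 45 mm high, fixed. Origin: centre of its underside, z up. Inside stand two uprights at its y = +75 and -75 mm (26 mm in x, 18 mm in y, 100 mm high), each with a 12 mm wide slot in the plane x = 0, facing the other, open at the top, closed below at 66 mm height. Between them, on the origin's axis, sits the drain cap. Front (-x) with a dial.
- neck (a point): Top centre of the neck under the cap, 27 mm above the table. Its coarse quick thread is hidden: one way the cap meets a hard stop within about 15 degrees, the other way it turns freely, does not rise by itself, and at 60 to 105 degrees from the start lifts straight off. Which way (seen from above) loosens differs from start to start. Pulling alone does not free the cap.
- filter: Rigid ribbed white panel, 8 mm thick (its x), 150 wide (its y), 120 high (its z), 0.08 to 0.17 kg. Origin: centre of its lower edge. Starts upright in the humidifier's slots over the cap, barring access to it: lower edge 66 mm, top edge 186 mm above the table, 2 mm play on each face. Its upper 86 mm stand free of the slots, to be gripped across the thickness from above.
- cap: Grey round drain cap, 48 mm in diameter, 43 mm high in all. Origin: centre of its lower rim, 8 mm above the table when screwed on; z up. Round part 23 mm high; on top of it a bar grip, 12 mm wide (its x), 40 mm long (its y), 20 mm high, so 31 to 51 mm above the table when screwed on. At the start the bar lies roughly along the humidifier's y.
- stand: Light wooden stand, base 100 x 170 x 10 mm, fixed. Origin: centre of its underside. Two upright boards (12 mm thick, 150 mm long, tops 55 mm above the table) leave one slot between them, 18 mm wide, along its y through the origin, open at both ends and the top; the slot's floor is 10 mm above the table.
- remote: Bystander: black remote control lying flat, 45 x 160 x 18 mm; origin at the centre of its underside.
- tape: Bystander: roll of clear tape lying flat, 70 mm across, 22 mm high; origin at the centre of its underside.
- jar: Bystander: small jar with a steel lid, 60 mm across, 60 mm high; origin at the centre of its underside.
Not all that is in view belongs to the job. What is shaped like the cap but turquoise is not meant. Of the things that look like the filter, the smaller one is meant.

How it is judged:
On the way, in this order (a step that is already met when the one before it is completed fails the run):
1. the filter panel has been drawn up out of the humidifier's slots (z of filter in the frame of humidifier above 0.1 m), for 0.05 s.
2. the filter panel stands upright in the drying stand's slot, let go (x of filter in the frame of stand between -0.012 and 0.012 m and y of filter in the frame of stand between -0.035 and 0.035 m and z of filter in the frame of stand below 0.02 m and angle between filter's own z axis and vertical below 0.26 rad and contact force between the fingers and filter below 0.05 N and linear speed of filter below 0.03 m/s), for 0.2 s.
3. the cap is off its neck, lifted by the fingers (z of cap in the frame of humidifier above 0.04 m and contact force between the fingers and cap above 0.5 N), for 0.1 s.
At the end, for the whole second after the job is handed in: Fingers hold the cap still (< 30 mm/s), rim > 140 mm above the table, touching nothing else; the filter, at rest and let go, stands in the stand's slot: lower edge < 20 mm above the table, < 12 mm from the slot's mid plane, < 35 mm from its middle, tilt < 15 degrees (all of step 2 and height (world z) of cap above 0.14 m and contact force between the fingers and cap above 0.5 N and contact force between cap and humidifier below 0.05 N and contact force between cap and stand below 0.05 N and contact force between cap and filter below 0.05 N and linear speed of cap below 0.03 m/s); the arm keeps its last pose, push and grip.
It fails at once if a bystander (remote, tape, jar) was moved more than 30 mm (distance of any of remote, tape, jar from where it was at the start of the episode above 0.03 m).
It also fails if it takes over 54 s, if anything falls off the work surface, if the arm or the gripper's body presses on something with over 40 N, if the wrist force passes 120 N, or if a joint passes its speed limit or range.

## Robot

A 6-joint arm with a two-finger parallel gripper is mounted at the origin on the work surface. World frame = base frame: x ahead of the robot, y to its left, z up, the work surface at z = 0. Lengths are in m, angles in rad, forces in N, time in s.
With the tool pointing down it reaches from about 0.3 to 0.825 m from the base axis. Payload 5.4 kg.
Tool frame: the origin (TCP) lies on the centre line of the jaws, within the pads' length; the fingertips stand 22 mm ahead of it and the grasp point (between the pads) lies 3 mm ahead of it; z points along the fingers, y is the direction in which the jaws open and shut (so a half turn about z gives the same grasp; the last joint's range is limited). The gripper opens to 92 mm and grips with 3 to 60 N. Pads are 20 mm wide; open, the fingers measure 128 mm over their backs; the gripper's body (75 mm by 189 mm) begins 69 mm behind the grasp point.
Start: joints at [-1.312, 0.158, 1.597, -0, 1.386, -0.21], TCP at [0.26, -0.513, 0.237] pointing down, gripper open.
Joint ranges: [-2.91, 2.91], [-0.94, 2.29], [0.18, 2.7], [-1.29, 4.43], [0.17, 2.64], [-3, 3]. Speed limits (rad/s): [2.57, 2.57, 3.14, 3.14, 3.14, 3.14].

## Interface

Orientations are given as [roll, pitch, yaw] about the fixed x, y, z axes, in that order (R = Rz(yaw) Ry(pitch) Rx(roll)).
In Python, from station import monitor, imaging, finish_job gives the robot as it stands.
- The arm moves only by the tool arm_command, never from a script. Its argument "commands" is a list of rows, each a list of 7 numbers: the shift along the tool's x, y, z in units of 40 mm (1.0 is 40 mm), then the turn, a rotation vector about the tool's x, y, z in units of 6 degrees (1.0 is 6 degrees), then the opening, from -1 (shut) to 1 (fully open). A call has 1 to 20 rows; each row is the pose to reach, as a shift and turn from the pose commanded when the call began, along the tool's axes at that moment; what a row does not reach only later rows make up. A row lasts 1/12 s, in which the tool goes at most 41.7 mm and 7.16 degrees, less where a joint would pass 70% of its speed; a pose out of reach is approached as far as the arm can. A call with a gripper value outside its range is refused whole. The fingers move at their own pace and stop on an object; "force" is the grip in N (left out, the last holds). Time passes only in rows, so rows that repeat a pose let the fingers close. It gives the time, the measured TCP pose, the force and the opening at its end, in the units of the state.
- monitor.state(): the state, without advancing time (a new reading comes with each control period).
- imaging.grab_frame(name): name is "side" or "top"; returns (picture, depth): 480x640x3 uint8, blue, green, red; 480x640 float32, m along the optical axis (not along the pixel's ray), 0 where there is no reading.
- imaging.calibration(name): a dict with "vertical_fov" (degrees; the focal length in pixels is half the picture's height over the tangent of half this angle, whatever the lens; pixels are square), "cx", "cy" (the principal point, pixels), "R" (3x3) and "t" (3): a world point X has camera coordinates R X + t. Camera axes: x right, y down, z forward; pixel columns grow to the right and rows downward; lengths in m; the calibration is good to about 2 mm. A picture is of the moment at which its call begins. calibration takes no time and is no camera call.
- finish_job(): hands the job in, once; it reports no verdict.
The state is a dict: "clock": time; "joint_pos": joint angles; "joint_velocities": joint speeds; "joint_torque": joint torques, N m; "tcp_pos": TCP position; "tool_rot": TCP orientation; "contact_force": force on the tool from outside, world axes, zero at the start; "moment": the same for the moment, N m; "finger_gap": opening from 0.0 (shut) to 1.0 (fully open).
Only numpy, scipy, OpenCV 4.12 (cv2) and the standard library are available. Lean on these libraries where they do the work, as an engineer would, in place of code of your own. Each camera call takes 0.05 s, during which the arm holds its last target.

## Working session

There is one attempt and no reset: what is moved stays moved. The work goes in short steps, Python scripts to look and compute and a tool call to move; the robot and the scene stay as the last step left them, time stands still between calls to the robot, and variables do not carry over. Pictures are saved under pics/ and viewed, and the job is handed in when it is done.

Besides the shell and the picture viewer there is one more tool, called by a JSON object that holds its "api" and its "payload". arm_command: Moves the arm, as the interface text tells. Its arguments: {"type":"object","properties":{"commands":{"type":"array"},"force":{"type":"number"}},"required":["commands"]}

```bash
ls; mkdir -p pics; python3 - <<'E'
from station import monitor, imaging
import cv2, numpy as np
for n in ["top","side"]:
    p,d=imaging.grab_frame(n); cv2.imwrite(f"pics/{n}0.png",p); np.save(f"{n}0.npy",d); c=imaging.calibration(n); print(n,c)
print(monitor.state())
E
```

```text
pics
top {'vertical_fov': 49.30148001282862, 'cx': 319.2238101642526, 'cy': 247.25046501028254, 'R': array([[ 0.02194998, -0.99974431,  0.00543254],
       [-0.997739  , -0.02225056, -0.0634177 ],
       [ 0.06352236, -0.00402824, -0.99797229]]), 't': array([-0.02359026,  0.57970314,  1.33872917])}
side {'vertical_fov': 48.60092666047427, 'cx': 318.2545646920833, 'cy': 247.88080269372696, 'R': array([[-0.93191044, -0.36246033, -0.01286195],
       [-0.22647871,  0.60925894, -0.7599414 ],
       [ 0.28328487, -0.70528438, -0.64986432]]), 't': array([0.51875864, 0.17409998, 1.41129401])}
{'clock': 0.1, 'joint_pos': array([-1.31210349e+00,  1.59003191e-01,  1.59808327e+00, -2.55468760e-05,
        1.38617485e+00, -2.10080081e-01]), 'joint_velocities': array([ 1.25396137e-03, -7.91596732e-04, -5.22340792e-03, -9.37774091e-05,
        9.65845490e-04,  1.02412626e-03]), 'joint_torque': array([-2.53674705e-05, -3.86501813e+01, -3.22960567e+01,  7.02708308e-02,
        3.40125407e-02, -5.46558135e-05]), 'tcp_pos': array([ 0.25962982, -0.51246856,  0.23571923]), 'tool_rot': array([-3.13995545e+00, -3.23426091e-04,  4.68777367e-01]), 'contact_force': array([-0.04378497,  0.488385  , -0.96200669]), 'moment': array([-0.00558441,  0.0337016 , -0.0066323 ]), 'finger_gap': 0.9978428315827222}
```

View pics/top0.png

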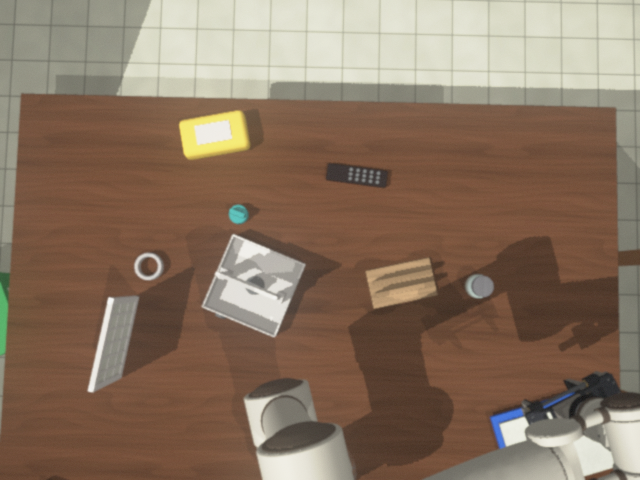

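View pics/side0.png

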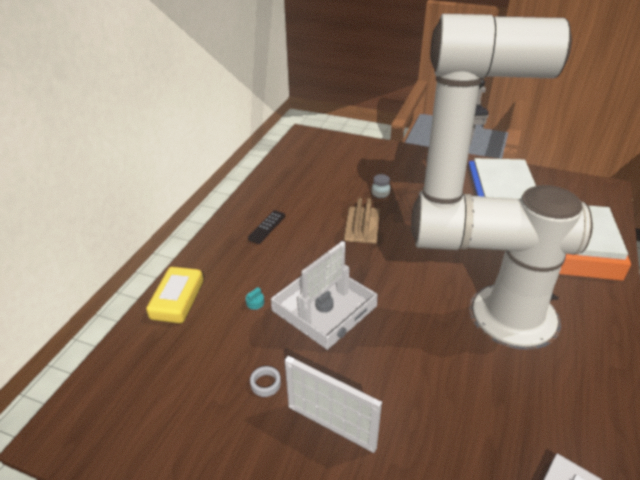

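The top view shows the humidifier near (254,285), with the filter across it from (216,268) to (290,300). The stand is near (401,283), the jar at (480,286), the remote at (357,175) and the tape at (149,266). The turquoise decoy is at (238,214). Next I measure positions from the depth images.

```bash
cat > h.py <<'E'
import numpy as np, cv2
from station import imaging, monitor
def cloud(n,d):
    c=imaging.calibration(n); f=240/np.tan(np.radians(c["vertical_fov"]/2))
    v,u=np.mgrid[0:480,0:640]
    P=np.stack([(u-c["cx"])/f*d,(v-c["cy"])/f*d,d],-1)
    W=(P-c["t"])@c["R"]; W[d<=0]=np.nan
    return W
def rect(P):
    (c,s,a)=cv2.minAreaRect((P[:,:2]*1000).astype(np.float32)); return np.round(c,1),np.round(s,1),round(a,1)
E
python3 - <<'E'
from h import *
T=cloud("top",np.load("top0.npy")); S=cloud("side",np.load("side0.npy"))
for n,W in (("top",T),("side",S)):
    P=W.reshape(-1,3); P=P[~np.isnan(P[:,0])]
    t=P[(abs(P[:,2])<.02)&(P[:,0]>.2)&(P[:,0]<.8)&(abs(P[:,1])<.6)]; print(n,"table z",np.median(t[:,2]))
W=T
def sub(W,u0,u1,v0,v1,z0,z1):
    P=W[v0:v1,u0:u1].reshape(-1,3); return P[(P[:,2]>z0)&(P[:,2]<z1)]
print("hum all",rect(sub(T,190,315,225,345,.03,.3)))
for z0,z1 in((.03,.06),(.085,.115),(.15,.22),(.17,.22)):
    P=sub(T,190,315,225,345,z0,z1);print(z0,len(P),rect(P),np.median(P[:,2]))
for z0,z1 in((.005,.02),(.04,.07),(.005,.07)):
    P=sub(T,355,445,250,315,z0,z1);print("stand",z0,len(P),rect(P),np.median(P[:,2]))
X=S.reshape(-1,3); X=X[~np.isnan(X[:,0])]
c=np.nanmean(sub(T,190,315,225,345,.03,.06)[:,:2],0);print(c)
X=X[np.linalg.norm(X[:,:2]-c,axis=1)<.16]
for z0,z1 in((.035,.06),(.12,.2),(.175,.2)):
    P=X[(X[:,2]>z0)&(X[:,2]<z1)];print("side",z0,len(P),rect(P))
c=np.nanmean(sub(T,355,445,250,315,.005,.07)[:,:2],0)
X=S.reshape(-1,3); X=X[~np.isnan(X[:,0])];X=X[np.linalg.norm(X[:,:2]-c,axis=1)<.115]
for z0,z1 in((.005,.02),(.045,.07),(.005,.07)):
    P=X[(X[:,2]>z0)&(X[:,2]<z1)];print("side stand",z0,len(P),rect(P))
for n,b in(("jar",(460,500,268,305)),("tape",(130,168,248,285)),("remote",(320,395,160,190)),("decoy",(225,250,203,226)),("big",(80,145,290,395))):
    P=sub(T,*b,.012,.3);print(n,rect(P),P[:,2].max())
big=cv2.imread("pics/top0.png")[220:350,190:450];cv2.imwrite("pics/c0.png",cv2.resize(big,None,fx=3,fy=3,interpolation=2))
big=cv2.imread("pics/side0.png")[170:360,230:410];cv2.imwrite("pics/c1.png",cv2.resize(big,None,fx=3,fy=3,interpolation=2))
E
```

```text
top table z -0.0005428263949915229
side table z -0.0006215457946624069
hum all (array([475. , 155.3]), array([200.7, 207.4]), 68.9)
0.03 760 (array([475. , 155.3]), array([200.7, 207.4]), 68.9) 0.04232821220645076
0.085 143 (array([478.5, 153.8]), array([168.,  26.]), 68.8) 0.0997092032062344
0.15 264 (array([478.6, 153.9]), array([150.1,   8.4]), 68.8) 0.1852148454925861
0.17 257 (array([478.6, 153.9]), array([150.1,   8.4]), 68.8) 0.18526424398764266
stand 0.005 1818 (array([ 495.2, -222.1]), array([162.6, 233.6]), 4.0) 0.009396582785206786
stand 0.04 587 (array([ 492.8, -227.2]), array([ 42.4, 150.1]), 13.2) 0.05387979470738361
stand 0.005 2443 (array([ 495.2, -222.1]), array([162.6, 233.6]), 4.0) 0.010645272817266098
[0.47317915 0.16334875]
side 0.035 868 (array([476.3, 157.4]), array([203. , 212.3]), 68.8)
side 0.12 912 (array([478.4, 155.5]), array([154.9,  13.6]), 68.4)
side 0.175 254 (array([478.4, 155.5]), array([154.9,  13.1]), 68.6)
side stand 0.005 766 (array([ 484.6, -226.2]), array([191.3, 178.5]), 13.8)
side stand 0.045 239 (array([ 492.9, -223.9]), array([ 42.1, 154.3]), 13.1)
side stand 0.005 1082 (array([ 484.6, -226.2]), array([191.3, 178.5]), 13.8)
jar (array([ 488.6, -420.5]), array([57.9, 56.1]), 44.9) 0.06670584225441796
tape (array([521. , 429.6]), array([67.9, 68.5]), 67.3) 0.02836182271924191
remote (array([ 772.6, -105. ]), array([159.6,  45.8]), 83.4) 0.025968618450445787
decoy (array([662.6, 201.7]), array([48.3, 45.9]), 46.4) 0.04817514685112226
big (array([337.5, 480.4]), array([ 15.9, 215.9]), 80.1) 0.1767028467602881
```

View pics/c0.png

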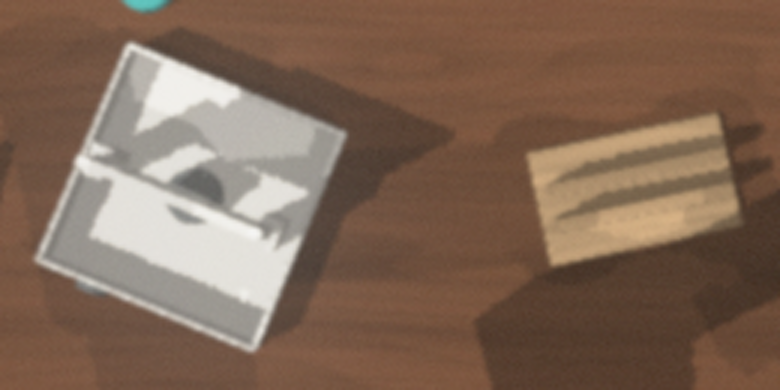

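View pics/c1.png

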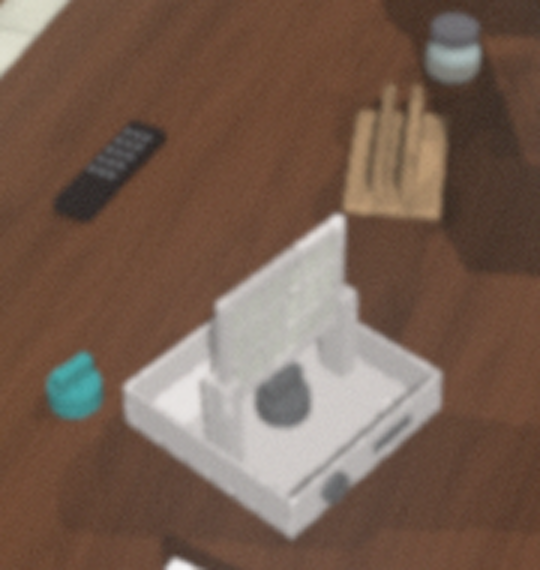

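```bash
cat >> h.py <<'E'
from scipy.spatial.transform import Rotation as Ro
def go(p,yaw):
    """units from current measured pose to world p, tool down with yaw (deg)"""
    s=monitor.state(); R=Ro.from_euler("xyz",s["tool_rot"]); 
    d=R.inv().apply(np.array(p)-s["tcp_pos"])/.04
    w=(R.inv()*Ro.from_euler("xyz",[np.pi,0,np.radians(yaw)])).as_rotvec()/np.radians(6)
    print("t",s["clock"],np.round(s["tcp_pos"],4),np.round(np.degrees(s["tool_rot"]),2),"gap",round(s["finger_gap"]*92,1),"F",np.round(s["contact_force"],1),"j",np.round(s["joint_pos"],2))
    print("units",np.round(d,3),np.round(w,3))
E
python3 -c "
from h import *
go([.4785,.1545,.235],68.8)"
```

```text
t 0.1 [ 0.2596 -0.5125  0.2357] [-1.7991e+02 -2.0000e-02  2.6860e+01] gap 91.8 F [-0.   0.5 -1. ] j [-1.31  0.16  1.6  -0.    1.39 -0.21]
units [ 12.415 -12.403   0.042] [-0.014 -0.009 -6.99 ]
```

{"api": "arm_command", "payload": {"commands": [[12.415, -12.4, 0, 0, 0, -6.99, 1], [12.415, -12.4, 0, 0, 0, -6.99, 1], [12.415, -12.4, 0, 0, 0, -6.99, 1], [12.415, -12.4, 0, 0, 0, -6.99, 1], [12.415, -12.4, 0, 0, 0, -6.99, 1], [12.415, -12.4, 0, 0, 0, -6.99, 1], [12.415, -12.4, 0, 0, 0, -6.99, 1], [12.415, -12.4, 0, 0, 0, -6.99, 1], [12.415, -12.4, 0, 0, 0, -6.99, 1], [12.415, -12.4, 0, 0, 0, -6.99, 1], [12.415, -12.4, 0, 0, 0, -6.99, 1], [12.415, -12.4, 0, 0, 0, -6.99, 1], [12.415, -12.4, 0, 0, 0, -6.99, 1], [12.415, -12.4, 0, 0, 0, -6.99, 1], [12.415, -12.4, 0, 0, 0, -6.99, 1], [12.415, -12.4, 0, 0, 0, -6.99, 1], [12.415, -12.4, 0, 0, 0, -6.99, 1], [12.415, -12.4, 0, 0, 0, -6.99, 1], [12.415, -12.4, 0, 0, 0, -6.99, 1], [12.415, -12.4, 0, 0, 0, -6.99, 1]], "force": 30}}

```text
clock: 1.77
tcp_pos: [0.4783, 0.1535, 0.2361]
tool_rot: [-3.141, 0.001, 1.201]
contact_force: [0.0, -0.7, 0.3]
finger_gap: 1.002
```

```bash
python3 -c "
from h import *
go([.4785,.1545,.152],68.8)
p,d=imaging.grab_frame('side');cv2.imwrite('pics/s1.png',p)"
```

```text
t 1.7667 [0.4783 0.1535 0.2361] [-1.7995e+02  5.0000e-02  6.8820e+01] gap 92.1 F [ 0.  -0.7  0.3] j [ 0.07 -0.03  1.8  -0.    1.38  0.44]
units [ 2.600e-02 -2.000e-03  2.103e+00] [-0.008  0.009  0.003]
```

View pics/s1.png

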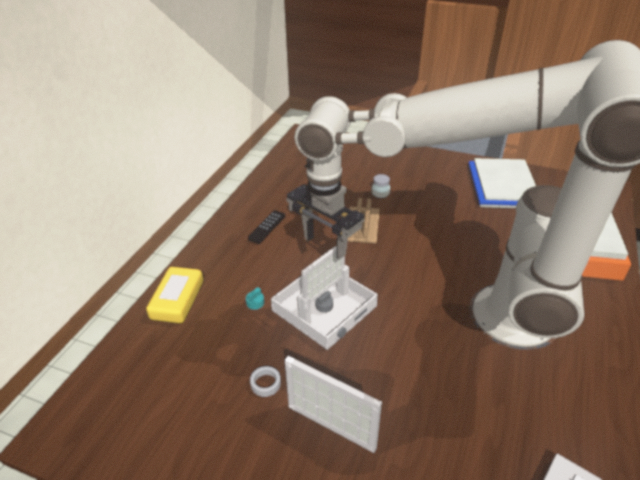

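The fingers straddle the panel at about (325,250), with the jaws across its thickness. I descend and grip.

{"api": "arm_command", "payload": {"commands": [[0.025, 0, 0.7, 0, 0, 0, 1], [0.025, 0, 1.4, 0, 0, 0, 1], [0.025, 0, 2.1, 0, 0, 0, 1], [0.025, 0, 2.1, 0, 0, 0, 1], [0.025, 0, 2.1, 0, 0, 0, -1], [0.025, 0, 2.1, 0, 0, 0, -1], [0.025, 0, 2.1, 0, 0, 0, -1], [0.025, 0, 2.1, 0, 0, 0, -1], [0.025, 0, 2.1, 0, 0, 0, -1], [0.025, 0, 2.1, 0, 0, 0, -1], [0.025, 0, 2.1, 0, 0, 0, -1], [0.025, 0, 2.1, 0, 0, 0, -1], [0.025, 0, 2.1, 0, 0, 0, -1], [0.025, 0, 2.1, 0, 0, 0, -1], [0.025, 0, 2.1, 0, 0, 0, -1]], "force": 30}}

```text
clock: 3.07
tcp_pos: [0.479, 0.1549, 0.1525]
tool_rot: [-3.141, 0.0, 1.201]
contact_force: [-0.8, -0.3, 0.1]
finger_gap: 0.226
```

{"api": "arm_command", "payload": {"commands": [[0, 0, 0, 0, 0, 0, -1], [0, 0, 0, 0, 0, 0, -1], [0, 0, 0, 0, 0, 0, -1], [0, 0, 0, 0, 0, 0, -1], [0, 0, 0, 0, 0, 0, -1]]}}

```text
clock: 3.48
tcp_pos: [0.479, 0.1548, 0.1526]
tool_rot: [-3.142, 0.0, 1.201]
contact_force: [1.1, -0.3, 0.5]
finger_gap: 0.088
```

The gap is 8.1 mm, so the panel is gripped. Lifting straight up.

{"api": "arm_command", "payload": {"commands": [[0, 0, 0, 0, 0, 0, -1], [0, 0, -0.3, 0, 0, 0, -1], [0, 0, -0.7, 0, 0, 0, -1], [0, 0, -1.1, 0, 0, 0, -1], [0, 0, -1.5, 0, 0, 0, -1], [0, 0, -1.9, 0, 0, 0, -1], [0, 0, -2.2, 0, 0, 0, -1], [0, 0, -2.2, 0, 0, 0, -1], [0, 0, -2.2, 0, 0, 0, -1]]}}

```text
clock: 4.23
tcp_pos: [0.4793, 0.1549, 0.2413]
tool_rot: [3.14, -0.001, 1.201]
contact_force: [-0.4, 0.2, -0.8]
finger_gap: 0.085
```

```bash
python3 -c "
from h import *
go([.4928,-.2255,.235],103.2)
for n in ('side','top'):
  p,d=imaging.grab_frame(n);cv2.imwrite(f'pics/{n}2.png',p);np.save(f'{n}2.npy',d)
T=cloud('top',d)
P=T[225:345,190:315].reshape(-1,3);k=(P[:,2]>.035)&(P[:,2]<.055);print(rect(P[k]));
k=(P[:,2]>.085)&(P[:,2]<.11);print(rect(P[k]))
"
```

```text
t 4.2333 [0.4793 0.1549 0.2413] [ 1.7994e+02 -4.0000e-02  6.8800e+01] gap 7.8 F [-0.4  0.2 -0.8] j [ 0.07 -0.03  1.79  0.    1.38  0.44]
units [-8.744  3.753  0.155] [ 1.200e-02 -2.000e-03 -5.733e+00]
(array([475.9, 155.1]), array([200.7, 205.6]), 68.8)
(array([451.1,  83.9]), array([17.7, 26.2]), 69.8)
```

View pics/side2.png

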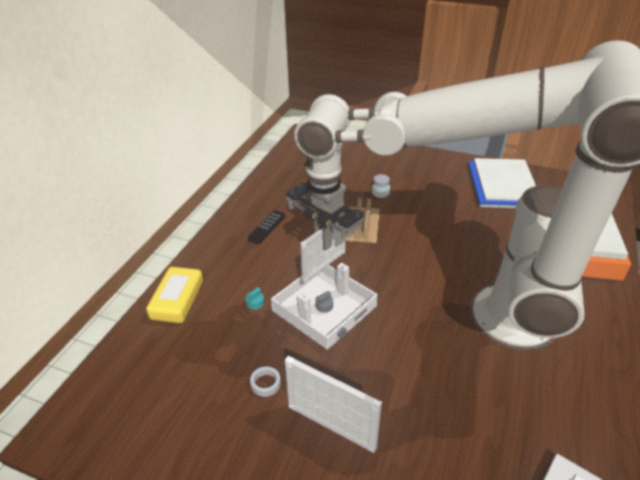

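The panel is out and hanging over the uprights at about (322,255). I carry it to above the stand.

{"api": "arm_command", "payload": {"commands": [[-0.4, 0.17, 0, 0, 0, -0.26, -1], [-1.1, 0.48, 0, 0, 0, -0.75, -1], [-1.9, 0.8, 0, 0, 0, -1.2, -1], [-2.7, 1.15, 0, 0, 0, -1.75, -1], [-3.5, 1.5, 0, 0, 0, -2.3, -1], [-4.3, 1.85, 0, 0, 0, -2.8, -1], [-5.1, 2.2, 0, 0, 0, -3.3, -1], [-5.9, 2.53, 0, 0, 0, -3.85, -1], [-6.7, 2.87, 0, 0, 0, -4.4, -1], [-7.4, 3.17, 0, 0, 0, -4.85, -1], [-8.0, 3.43, 0, 0, 0, -5.3, -1], [-8.5, 3.65, 0, 0, 0, -5.6, -1], [-8.744, 3.753, 0.15, 0.01, 0, -5.733, -1], [-8.744, 3.753, 0.15, 0.01, 0, -5.733, -1], [-8.744, 3.753, 0.15, 0.01, 0, -5.733, -1], [-8.744, 3.753, 0.15, 0.01, 0, -5.733, -1]]}}

```text
clock: 5.67
tcp_pos: [0.4922, -0.2245, 0.2339]
tool_rot: [-3.14, -0.002, 1.801]
contact_force: [0.2, 0.4, -0.8]
finger_gap: 0.089
```

```bash
python3 -c "
from h import *
go([.4928,-.2255,.098],103.2)
p,d=imaging.grab_frame('side');cv2.imwrite('pics/s3.png',p)
S=cloud('side',d)
P=S.reshape(-1,3);P=P[~np.isnan(P[:,0])]
P=P[np.linalg.norm(P[:,:2]-[.4928,-.2255],axis=1)<.115]
Q=P[(P[:,2]>.125)&(P[:,2]<.19)];q=Q-[.4928,-.2255,0]
a=np.radians(103.2);print('panel lower: along',np.percentile(q[:,:2]@[np.cos(a),np.sin(a)],[1,50,99]),'perp',np.percentile(q[:,:2]@[np.sin(a),-np.cos(a)],[1,50,99]),len(q),rect(Q),Q[:,2].min())
cv2.imwrite('pics/s3c.png',cv2.resize(p[140:270,290:430],None,fx=4,fy=4,interpolation=2))
"
```

```text
t 5.6667 [ 0.4922 -0.2245  0.2339] [-1.7989e+02 -1.2000e-01  1.0321e+02] gap 8.1 F [ 0.2  0.4 -0.8] j [-0.65  0.07  1.69 -0.    1.38 -0.88]
units [-0.035  0.015  3.397] [-0.018 -0.019  0.001]
panel lower: along [-0.04527247  0.07380743  0.08201883] perp [-0.00586719 -0.00445912  0.00192457] 64 (array([ 486.3, -209.2]), array([  7.5, 129.9]), 12.4) 0.14453351796845276
```

View pics/s3c.png

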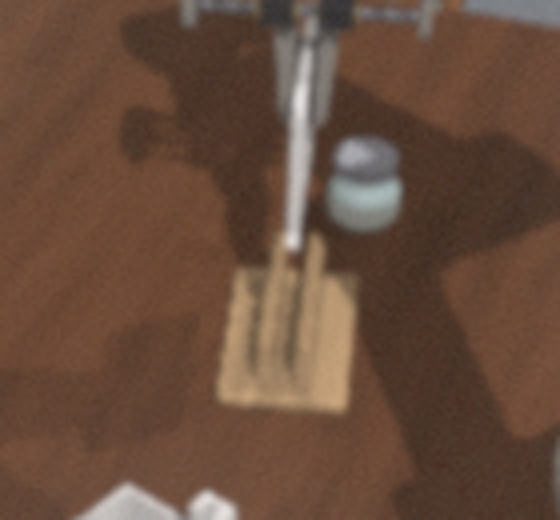

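The panel hangs above the slot, its lower end at crop pixel (292,245). I shift it about 1 to 2 mm toward +x and lower it.

{"api": "arm_command", "payload": {"commands": [[-0.035, 0.045, 0.5, -0.018, -0.019, 0, -1], [-0.035, 0.045, 1.0, -0.018, -0.019, 0, -1], [-0.035, 0.045, 1.5, -0.018, -0.019, 0, -1], [-0.035, 0.045, 1.9, -0.018, -0.019, 0, -1], [-0.035, 0.045, 2.2, -0.018, -0.019, 0, -1], [-0.035, 0.045, 2.4, -0.018, -0.019, 0, -1], [-0.035, 0.045, 2.6, -0.018, -0.019, 0, -1], [-0.035, 0.045, 2.6, -0.018, -0.019, 0, -1]]}}

```text
clock: 6.38
tcp_pos: [0.494, -0.2258, 0.1294]
tool_rot: [-3.141, 0.0, 1.802]
contact_force: [-0.4, 0.2, -1.4]
finger_gap: 0.085
```

```bash
python3 -c "
from h import *
go([.4935,-.2255,.098],103.2)
p,d=imaging.grab_frame('side')
cv2.imwrite('pics/s4c.png',cv2.resize(p[140:270,290:430],None,fx=4,fy=4,interpolation=2))
"
```

```text
t 6.3833 [ 0.494  -0.2258  0.1294] [-1.7998e+02  1.0000e-02  1.0322e+02] gap 7.9 F [-0.4  0.2 -1.4] j [-0.65  0.19  1.79 -0.    1.17 -0.88]
units [ 0.01  -0.011  0.786] [-0.003  0.002  0.003]
```

View pics/s4c.png

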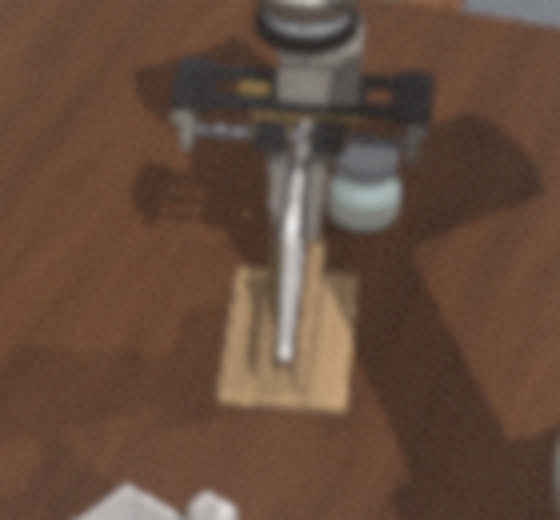

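It has entered the slot with no side force. I continue down, release, and back off.

{"api": "arm_command", "payload": {"commands": [[0.01, 0, 0.25, 0, 0, 0, -1], [0.01, 0, 0.5, 0, 0, 0, -1], [0.01, 0, 0.7, 0, 0, 0, -1], [0.01, 0, 0.79, 0, 0, 0, -1], [0.01, 0, 0.79, 0, 0, 0, -1]]}}

```text
clock: 6.85
tcp_pos: [0.4936, -0.2256, 0.0975]
tool_rot: [-3.141, -0.0, 1.801]
contact_force: [-0.9, 0.2, -1.6]
finger_gap: 0.085
```

{"api": "arm_command", "payload": {"commands": [[0, 0, 0, 0, 0, 0, -0.6], [0, 0, 0, 0, 0, 0, -0.3], [0, 0, 0, 0, 0, 0, 0], [0, 0, 0, 0, 0, 0, 0], [0, 0, 0, 0, 0, 0, 0], [0, 0, 0, 0, 0, 0, 0], [0, 0, 0, 0, 0, 0, 0], [0, 0, -0.5, 0, 0, 0, 0], [0, 0, -1.1, 0, 0, 0, 0], [0, 0, -1.8, 0, 0, 0, 0], [0, 0, -2.6, 0, 0, 0, 0], [0, 0, -3.4, 0, 0, 0, 0], [0, 0, -3.4, 0, 0, 0, 0]]}}

```text
clock: 7.93
tcp_pos: [0.4973, -0.2281, 0.2427]
tool_rot: [3.133, 0.011, 1.801]
contact_force: [0.8, -0.0, 0.7]
finger_gap: 0.5
```

```bash
python3 -c "
from h import *
go([.476,.155,.20],68.8)
p,d=imaging.grab_frame('side');S=cloud('side',d)
cv2.imwrite('pics/s5c.png',cv2.resize(p[140:340,230:430],None,fx=3,fy=3,interpolation=2))
P=S.reshape(-1,3);P=P[~np.isnan(P[:,0])]
P=P[(np.linalg.norm(P[:,:2]-[.4928,-.2255],axis=1)<.1)&(P[:,2]>.07)&(P[:,2]<.14)]
a=np.radians(103.2);q=P-[.4928,-.2255,0];x=q[:,:2]@[np.sin(a),-np.cos(a)];y=q[:,:2]@[np.cos(a),np.sin(a)]
print('y',np.percentile(y,[1,99]),'zmax',np.percentile(P[:,2],99),'x vs z',np.polyfit(P[:,2],x,1),len(P))
"
```

```text
t 7.9333 [ 0.4973 -0.2281  0.2427] [179.48   0.65 103.21] gap 46.0 F [ 0.8 -0.   0.7] j [-0.65  0.07  1.68 -0.    1.38 -0.88]
units [9.457 1.662 0.974] [0.116 0.08  5.735]
y [-0.07055025  0.08168761] zmax 0.13318736350844437 x vs z [ 0.02858779 -0.00453545] 137
```

View pics/s5c.png

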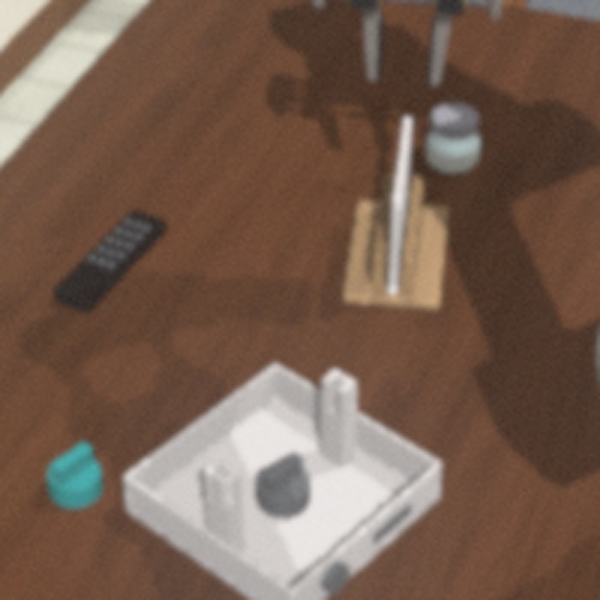

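The panel stands upright in the slot (crop 405,115 to 393,290), tilted about 2°. The cap is now exposed at crop (283,487). I measure the cap and its bar from the top camera.

```bash
python3 -c "
from h import *
for n in ('top','side'):
  p,d=imaging.grab_frame(n);W=cloud(n,d)
  if n=='top': cv2.imwrite('pics/t6c.png',cv2.resize(p[225:345,190:315],None,fx=5,fy=5,interpolation=2))
  P=W.reshape(-1,3);P=P[~np.isnan(P[:,0])];P0=P[np.linalg.norm(P[:,:2]-[.477,.155],axis=1)<.13]
  k=P0[(P0[:,2]>.09)&(P0[:,2]<.11)];print(n,'uprights',len(k),rect(k))
  k=P0[(P0[:,2]>.036)&(P0[:,2]<.055)];print('rim',rect(k))
  P=P[np.linalg.norm(P[:,:2]-[.477,.155],axis=1)<.03]
  for z0,z1 in((.022,.056),(.025,.038),(.042,.056)):
    k=P[(P[:,2]>z0)&(P[:,2]<z1)];print(z0,len(k),rect(k),np.median(k[:,2]))
go([.477,.155,.12],68.8)
"
```

```text
top uprights 122 (array([478.3, 153.8]), array([168. ,  26.1]), 68.8)
rim (array([474.8, 155.5]), array([200.5, 207.8]), 68.8)
0.022 277 (array([478.9, 154.3]), array([46.1, 46.7]), 1.7) 0.030867040028935436
0.025 196 (array([478.1, 153.5]), array([45.7, 46.9]), 46.5) 0.029669395996426175
0.042 73 (array([478.6, 153.8]), array([39.6, 11.5]), 65.7) 0.05001196798380736
side uprights 135 (array([479. , 156.7]), array([172.5,  30.1]), 69.2)
rim (array([476.6, 157.8]), array([205.7, 211.3]), 68.7)
0.022 239 (array([476.5, 159.4]), array([45.5, 48. ]), 20.3) 0.0318593428574541
0.025 144 (array([476.5, 159.5]), array([45.5, 47.9]), 20.1) 0.03022133295330997
0.042 72 (array([478.3, 156.3]), array([43., 14.]), 65.7) 0.049271875404119064
t 8.0833 [ 0.4942 -0.2258  0.2347] [1.7995e+02 9.0000e-02 1.0320e+02] gap 45.9 F [-0.3  0.   0.2] j [-0.65  0.08  1.69 -0.    1.37 -0.88]
units [9.372 1.754 2.854] [0.012 0.012 5.733]
```

View pics/t6c.png

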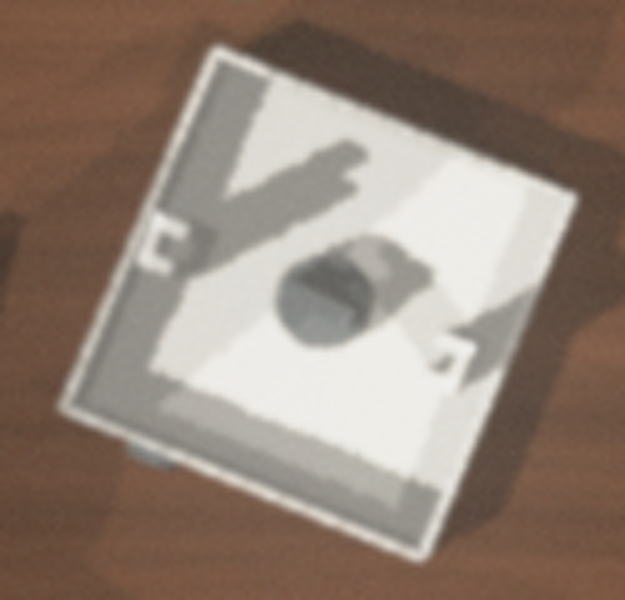

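The cap centre is at (478.5,154.5) mm and its bar lies at 65.7°. I move above it.

```bash
python3 -c "
from h import *
go([.4785,.1545,.235],65.7)"
```

```text
t 8.0833 [ 0.4942 -0.2258  0.2347] [1.7995e+02 9.0000e-02 1.0320e+02] gap 45.9 F [-0.3  0.   0.2] j [-0.65  0.08  1.69 -0.    1.37 -0.88]
units [ 9.347  1.79  -0.021] [0.013 0.012 6.25 ]
```

{"api": "arm_command", "payload": {"commands": [[0.8, 0.15, 0, 0, 0, 0.5, 0], [1.7, 0.32, 0, 0, 0, 1.1, 0], [2.6, 0.5, 0, 0, 0, 1.7, 0], [3.5, 0.67, 0, 0, 0, 2.3, 0], [4.4, 0.84, 0, 0, 0, 2.9, 0], [5.3, 1.0, 0, 0, 0, 3.5, 0], [6.2, 1.19, 0, 0, 0, 4.1, 0], [7.1, 1.36, 0, 0, 0, 4.7, 0], [8.0, 1.53, 0, 0, 0, 5.3, 0], [8.8, 1.69, 0, 0, 0, 5.9, 0], [9.345, 1.79, 0, 0.013, 0.012, 6.25, 0], [9.345, 1.79, 0, 0.013, 0.012, 6.25, 0], [9.345, 1.79, 0.5, 0.013, 0.012, 6.25, 0], [9.345, 1.79, 1.2, 0.013, 0.012, 6.25, 0], [9.345, 1.79, 2.0, 0.013, 0.012, 6.25, 0], [9.345, 1.79, 2.5, 0.013, 0.012, 6.25, 0], [9.345, 1.79, 2.9, 0.013, 0.012, 6.25, 0], [9.345, 1.79, 3.0, 0.013, 0.012, 6.25, 0], [9.345, 1.79, 3.0, 0.013, 0.012, 6.25, 0]]}}

```text
clock: 9.67
tcp_pos: [0.4769, 0.1533, 0.1121]
tool_rot: [-3.137, 0.003, 1.146]
contact_force: [0.0, -0.2, -0.9]
finger_gap: 0.5
```

```bash
python3 -c "
from h import *
go([.4785,.1545,.056],65.7)"
```

```text
t 9.6667 [0.4769 0.1533 0.1121] [-1.7975e+02  1.6000e-01  6.5680e+01] gap 46.0 F [ 0.  -0.2 -0.9] j [ 0.07  0.11  1.91 -0.    1.12  0.49]
units [0.048 0.029 1.402] [-0.042  0.026 -0.003]
```

{"api": "arm_command", "payload": {"commands": [[0, 0, 0.4, 0, 0, 0, 0], [0, 0, 0.8, 0, 0, 0, 0], [0, 0, 1.1, 0, 0, 0, 0], [0, 0, 1.3, 0, 0, 0, 0], [0, 0, 1.3, 0, 0, 0, 0], [0, 0, 1.3, 0, 0, 0, 0]]}}

```text
clock: 10.17
tcp_pos: [0.4792, 0.154, 0.063]
tool_rot: [3.141, -0.0, 1.147]
contact_force: [-0.4, 0.7, 0.6]
finger_gap: 0.497
```

```bash
python3 -c "
from h import *
go([.4785,.1545,.0555],65.7)"
```

```text
t 10.1667 [0.4792 0.154  0.063 ] [ 1.7997e+02 -1.0000e-02  6.5700e+01] gap 45.8 F [-0.4  0.7  0.6] j [ 0.07  0.19  1.94 -0.    1.02  0.49]
units [ 0.004 -0.022  0.188] [ 0.006 -0.002 -0.   ]
```

Lower 7.5 mm more and close on the bar.

{"api": "arm_command", "payload": {"commands": [[0.0, -0.02, 0.19, 0, 0, 0, 0], [0.0, -0.02, 0.19, 0, 0, 0, 0], [0.0, -0.02, 0.19, 0, 0, 0, -1], [0.0, -0.02, 0.19, 0, 0, 0, -1], [0.0, -0.02, 0.19, 0, 0, 0, -1], [0.0, -0.02, 0.19, 0, 0, 0, -1], [0.0, -0.02, 0.19, 0, 0, 0, -1], [0.0, -0.02, 0.19, 0, 0, 0, -1], [0.0, -0.02, 0.19, 0, 0, 0, -1], [0.0, -0.02, 0.19, 0, 0, 0, -1], [0.0, -0.02, 0.19, 0, 0, 0, -1], [0.0, -0.02, 0.19, 0, 0, 0, -1], [0.0, -0.02, 0.19, 0, 0, 0, -1]], "force": 40}}

```text
clock: 11.25
tcp_pos: [0.4783, 0.1545, 0.055]
tool_rot: [3.141, -0.0, 1.147]
contact_force: [0.4, -0.5, 1.7]
finger_gap: 0.13
```

```bash
python3 -c "
from h import *
go([.4785,.1545,.0555],65.7);print(monitor.state()['moment'])"
```

```text
t 11.25 [0.4783 0.1545 0.055 ] [ 1.7997e+02 -1.0000e-02  6.5700e+01] gap 12.0 F [ 0.4 -0.5  1.7] j [ 0.07  0.2   1.94 -0.    1.    0.5 ]
units [ 0.003  0.004 -0.012] [ 0.005 -0.002 -0.001]
[-0.08451727 -0.10436801 -0.03929959]
```

The bar is gripped at 12.0 mm. I try counter-clockwise (tool z negative) first, gently up to 21°, watching the moment.

{"api": "arm_command", "payload": {"commands": [[0, 0, 0, 0, 0, -0.5, -1], [0, 0, 0, 0, 0, -1.0, -1], [0, 0, 0, 0, 0, -1.5, -1], [0, 0, 0, 0, 0, -2.0, -1], [0, 0, 0, 0, 0, -2.5, -1], [0, 0, 0, 0, 0, -3.0, -1], [0, 0, 0, 0, 0, -3.5, -1], [0, 0, 0, 0, 0, -3.5, -1]]}}

```text
clock: 11.92
tcp_pos: [0.4785, 0.1538, 0.0551]
tool_rot: [3.141, 0.001, 1.512]
contact_force: [0.7, -4.0, 2.7]
finger_gap: 0.144
```

```bash
python3 -c "
from h import *
go([.4785,.1545,.0555],65.7);print(monitor.state()['moment'])"
```

```text
t 11.9167 [0.4785 0.1538 0.0551] [1.7997e+02 4.0000e-02 8.6610e+01] gap 13.2 F [ 0.7 -4.   2.7] j [ 0.07  0.2   1.94 -0.    1.    0.13]
units [ 0.018 -0.001 -0.01 ] [0.007 0.005 3.485]
[-0.89094383 -0.16561447 -1.21382101]
```

Counter-clockwise hits a hard stop: the moment is −1.2 N·m and the jaws are being forced open. The thread is reversed, so I turn clockwise.

{"api": "arm_command", "payload": {"commands": [[0, 0, 0, 0, 0, 1, -1], [0, 0, 0, 0, 0, 2, -1], [0, 0, 0, 0, 0, 3, -1], [0, 0, 0, 0, 0, 4, -1], [0, 0, 0, 0, 0, 5, -1], [0, 0, 0, 0, 0, 6, -1], [0, 0, 0, 0, 0, 6.5, -1], [0, 0, 0, 0, 0, 6.5, -1]]}}

```text
clock: 12.58
tcp_pos: [0.4781, 0.1548, 0.055]
tool_rot: [-3.142, -0.0, 0.831]
contact_force: [-0.0, 0.1, 2.4]
finger_gap: 0.129
```

```bash
python3 -c "
from h import *
go([.4785,.1545,.0555],65.7);print(monitor.state()['moment'])"
```

```text
t 12.5833 [0.4781 0.1548 0.055 ] [-1.800e+02 -2.000e-02  4.759e+01] gap 11.9 F [-0.   0.1  2.4] j [0.07 0.2  1.94 0.   1.   0.81]
units [ 0.001  0.011 -0.012] [ 0.    -0.004 -3.018]
[-0.03204879  0.00639924 -0.04006888]
```

It turns freely, with the moment near zero at 18° clockwise. I continue to about 86° from the start.

{"api": "arm_command", "payload": {"commands": [[0, 0, 0, 0, 0, 1, -1], [0, 0, 0, 0, 0, 2, -1], [0, 0, 0, 0, 0, 3, -1], [0, 0, 0, 0, 0, 4, -1], [0, 0, 0, 0, 0, 5, -1], [0, 0, 0, 0, 0, 6, -1], [0, 0, 0, 0, 0, 7, -1], [0, 0, 0, 0, 0, 8, -1], [0, 0, 0, 0, 0, 9, -1], [0, 0, 0, 0, 0, 10, -1], [0, 0, 0, 0, 0, 11, -1], [0, 0, 0, 0, 0, 11.3, -1], [0, 0, 0, 0, 0, 11.3, -1], [0, 0, -0.1, 0, 0, 11.3, -1], [0, 0, -0.2, 0, 0, 11.3, -1], [0, 0, -0.2, 0, 0, 11.3, -1]]}}

```text
clock: 13.92
tcp_pos: [0.4782, 0.1545, 0.0635]
tool_rot: [-3.142, -0.001, -0.35]
contact_force: [0.2, 0.9, -0.5]
finger_gap: 0.131
```

```bash
python3 -c "
from h import *
go([.4785,.1545,.21],-20);print(monitor.state()['moment'])"
```

```text
t 13.9167 [0.4782 0.1545 0.0635] [-1.800e+02 -3.000e-02 -2.004e+01] gap 12.0 F [ 0.2  0.9 -0.5] j [ 0.07  0.19  1.94 -0.    1.02  1.99]
units [ 8.000e-03 -2.000e-03 -3.663e+00] [-0.001 -0.005 -0.006]
[ 0.03746813 -0.06183958  0.03850724]
```

It rises 8 mm with no pull, so it is free. Lifting to a rim height of about 190 mm.

{"api": "arm_command", "payload": {"commands": [[0, 0, -0.4, 0, 0, 0, -1], [0, 0, -0.9, 0, 0, 0, -1], [0, 0, -1.4, 0, 0, 0, -1], [0, 0, -1.9, 0, 0, 0, -1], [0, 0, -2.4, 0, 0, 0, -1], [0, 0, -2.9, 0, 0, 0, -1], [0, 0, -3.4, 0, 0, 0, -1], [0, 0, -3.9, 0, 0, 0, -1], [0, 0, -4.2, 0, 0, 0, -1], [0, 0, -4.4, 0, 0, 0, -1], [0, 0, -4.4, 0, 0, 0, -1], [0, 0, -4.4, 0, 0, 0, -1], [0, 0, -4.4, 0, 0, 0, -1], [0, 0, -4.4, 0, 0, 0, -1], [0, 0, -4.4, 0, 0, 0, -1], [0, 0, -4.4, 0, 0, 0, -1]]}}

```text
clock: 15.25
tcp_pos: [0.4777, 0.1545, 0.2381]
tool_rot: [3.141, 0.001, -0.351]
contact_force: [-0.2, 0.0, 0.1]
finger_gap: 0.123
```

```bash
python3 -c "
from h import *
go([.4785,.1545,.24],-20)
p,d=imaging.grab_frame('side');S=cloud('side',d);cv2.imwrite('pics/s7.png',p)
P=S.reshape(-1,3);P=P[~np.isnan(P[:,0])]
Q=P[(np.linalg.norm(P[:,:2]-[.4785,.1545],axis=1)<.035)&(P[:,2]>.11)&(P[:,2]<.3)];print('cap zmin',np.percentile(Q[:,2],2))
P=P[(np.linalg.norm(P[:,:2]-[.4928,-.2255],axis=1)<.1)&(P[:,2]>.07)&(P[:,2]<.14)]
a=np.radians(103.2);q=P-[.4928,-.2255,0];x=q[:,:2]@[np.sin(a),-np.cos(a)];y=q[:,:2]@[np.cos(a),np.sin(a)]
print('y',np.percentile(y,[1,99]),'zmax',np.percentile(P[:,2],99),'x vs z',np.polyfit(P[:,2],x,1),len(P))
"
```

```text
t 15.25 [0.4777 0.1545 0.2381] [ 1.7997e+02  7.0000e-02 -2.0100e+01] gap 11.4 F [-0.2  0.   0.1] j [ 0.07 -0.03  1.79 -0.    1.38  1.99]
units [ 0.018 -0.008 -0.048] [ 0.006  0.011 -0.017]
cap zmin 0.19218876551944256
y [-0.07191537  0.08277072] zmax 0.13471175395043433 x vs z [ 0.02824607 -0.00442354] 137
```

View pics/s7.png

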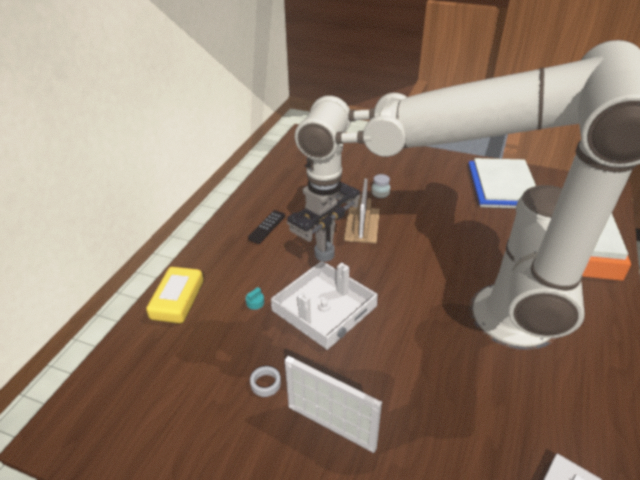

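The cap is in the gripper at (323,252) and the neck is bare at (323,304). The panel stands in the stand at (364,205), and the bystanders look untouched. I hand in the job.

```bash
python3 -c "
from station import finish_job,monitor
import numpy as np
print(np.abs(monitor.state()['joint_velocities']).max()); print(finish_job())"
```

```text
0.004371332320010894
the job is handed in; nothing more can be done
None
```

I drew the filter panel straight up out of the humidifier, stood it in the drying stand's slot and let go of it. I then unscrewed the drain cap and handed in the job at about 15.3 s, still holding the cap above the basin.

- **Thread:** turning counter-clockwise (seen from above) met a hard stop at about 1.2 N·m. Clockwise it turned freely, and after about 86° the cap lifted off without pull, so the thread is reversed.
- **Cap:** the side camera puts the rim about 192 mm above the table. The jaw gap was 11.4 mm on the 12 mm bar, and the arm was almost motionless.
- **Filter:** it stands tilted about 2°, about 5 mm off-centre along the slot and 2 mm or less off the slot's mid plane. Its top edge reads 133–135 mm against an expected 130 mm. I put that down to depth noise and did not check it further.
- **Bystanders:** the remote, tape and jar look unmoved in the last picture. I did not measure them again.

No check failed. The two cameras differed by up to about 3 mm on the stand and filter, and by up to 6 mm on the cap's round part, so I used values between them.

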